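Seat the microscope stage plate on its locating pins

TASK

The dark metal stage plate lies askew, perched on the two locating pins of the microscope's light base. Nudge it gently with the fingertips, without forcing it, pushing it back towards the stop and sideways until both of its small holes drop over the pins and it lies flat on the base. Only push it: do not pick it up or lift it, and leave the other things on the base and bench where they stand.

Things in the scene. Friction and masses are not known exactly. Their poses are not given: they have to be found in the camera images.
- light_base: White flat light base, fixed to the bench: 300 (x) by 400 (y) by 30 mm high, turned up to 0.3 rad. Origin at the centre of its underside, on the bench; x away from the robot, y left, z up. On its smooth level top stand two steel pins and, behind them, a back stop; a flush white disc of light glass, 124 mm across with its rim, is centred on the seat.
- seat (a point): Point on the base's top surface (30 mm above the bench) where the centre of the plate's underside lies when the plate is seated; base frame (30, 0, 30) mm; axes as the base. The seated plate's far edge is 1 mm short of the back stop.
- back_stop (a point): Middle of the foot of the near face of the aluminium back stop, base frame (101, 0, 30) mm: a straight bar along the base's y, 340 mm long, 12 mm thick, rising 18 mm above the base's top.
- pin_left (a point): Foot of the left locating pin, on the base's top at base frame (45, 80, 30) mm. Pin 10 mm in diameter, 6 mm tall, upper half a cone down to a 4.4 mm tip.
- pin_right (a point): Foot of the right locating pin, alike, at base frame (45, -80, 30) mm.
- stage_plate: Loose dark anodised plate, 140 (x) by 240 (y) by 8 mm thick, 0.35 to 0.65 kg. Origin at the centre of its underside; axes as the base's when seated. In its middle is an open round window 76 mm across, right through, wide enough for closed fingers to push its rim. Two round clip screws, 12 mm across, stand 10 mm above its top at (-56, 75) and (-56, -75) mm, with flat spring strips.
- hole_left (a point): Centre of the left 12.5 mm through hole on the plate's underside, plate frame (15, 80, 0) mm. Seated: at pin_left. At the start the plate rests on the pin tips and on its near edge, far side 6 to 7 mm up: 18 to 30 mm short of the seat in the base's x, up to 28 mm to either side, turned up to 0.12 rad.
- hole_right (a point): Centre of the right hole, alike, at (15, -80, 0) mm. Seated: at pin_right. The plate slides under 3 to 12 N and is squared up against the back stop by a firm shove of 15 to 18 N; it drops flat by itself once both holes are over the pins, and further pushing then meets the pins. Over 40 N counts as forcing it.
- oil_bottle: Bystander: small amber bottle, 28 mm across, 62 mm tall, standing on the base behind the back stop. Origin at its foot.
- pill_jar: Bystander: small clear jar with a white cap, 34 mm across, 40 mm tall, standing on a near corner of the base. Origin at its foot.
- petri_dish: Bystander: glass dish 90 mm across, 15 mm high, on the bench left of the base. Origin at its underside.
- slide_box: Bystander: grey box 110 x 85 x 35 mm on the bench right of the base. Origin at its underside.
- driver: Bystander: screwdriver 170 mm long lying on the bench right of the base.
- beaker: Bystander: glass beaker 68 mm across, 90 mm tall, on the bench left of the base. Origin at its foot.
- objective: Bystander: black objective lens 42 mm across, 50 mm tall, on the bench left and near. Origin at its foot.

How it is judged:
By the outcome, as a careful person would: the job done as asked, in the order asked, and still so for the second after the job is handed in, with the robot touching nothing.
It also fails if it takes over 40 s, if anything falls off the work surface, if the arm or the gripper's body presses on something with over 40 N, if the wrist force passes 120 N, or if a joint passes its speed limit or range.

ROBOT

A 6-joint arm with a two-finger parallel gripper is mounted at the origin on the work surface. World frame = base frame: x ahead of the robot, y to its left, z up, the work surface at z = 0. Lengths are in m, angles in rad, forces in N, time in s.
With the tool pointing down it reaches from about 0.325 to 0.85 m from the base axis. Payload 15.5 kg.
Tool frame: the origin (TCP) lies midway between the tips of the shut fingers; the grasp point (between the pads) lies robot.grip_depth behind it (robot.grip_depth is the distance from the TCP to the grasp point, in m); z points along the fingers, y is the line along which they close (so a half turn about z gives the same grasp; the last joint's range is limited). The gripper opens to 91 mm and grips with 3 to 60 N. Pads are 32 mm wide; open, the fingers measure 118 mm over their backs; the gripper's body (76 mm by 178 mm) begins 60 mm behind the grasp point.
Start: joints at [1.089, 0.494, 1.345, -0, 1.302, -0.096], TCP at [0.236, 0.579, 0.214] pointing down, gripper open.
Joint ranges: [-2.91, 2.91], [-0.82, 2.16], [0.22, 2.67], [-1.22, 4.37], [0.12, 2.79], [-3.08, 3.08]. Speed limits (rad/s): [1.89, 1.89, 2.57, 3.01, 3.01, 3.01].

INTERFACE

Orientations are given as a 3x3 rotation matrix whose columns are the frame's x, y, z axes.
In Python, from plant import robot gives the robot as it stands.
- The arm moves only by the tool send_rows, never from a script. Its argument "motion" is a list of rows, each a list of 3 entries, a list of its own where there are three numbers: the shift along the tool's x, y, z in mm, then the turn, a rotation vector about the tool's x, y, z in units of 6 degrees (1.0 is 6 degrees), then the opening, from 0 (shut) to 1 (fully open). A call has 1 to 10 rows; each row shifts and turns the commanded pose from where the row before left it, along the tool's axes as they then stand; what a row does not reach is not made up. A row lasts 1/12 s, in which the tool goes at most 41.7 mm and 7.16 degrees, less where a joint would pass 70% of its speed; a pose out of reach is approached as far as the arm can. A call with a gripper value outside its range is refused whole. The fingers move at their own pace and stop on an object; "force" is the grip in N (left out, the last holds). Time passes only in rows, so rows that do not move let the fingers close. It gives the time, the measured TCP pose, the force, the opening and the grip force at its end, in the units of the state.
- robot.state(): the state, without advancing time (a new reading comes with each control period).
- robot.grab_frame(name): name is "side" or "top"; returns the picture (420x560x3 uint8, red, green, blue); there is no depth.
- robot.camera_info(name): a dict with "fx", "fy", "cx", "cy" (pixels), "k1" (the pictures are not rectified: a ray, as slopes to the right and down, at radius r is drawn at 1 + k1 r^2 times it, then the intrinsics apply), "xyz" and "orientation" of the camera in the world. Camera axes: x right, y down, z forward; pixel columns grow to the right and rows downward; lengths in m; the calibration is good to about 2 mm. A picture is of the moment at which its call begins. camera_info takes no time and is no camera call.
- robot.finish_job(): hands the job in; it is judged then, once.
The state is a dict: "time": time; "joint_pos": joint angles; "dq": joint speeds; "effort": joint torques, N m; "tcp_pos": TCP position; "tcp_rot": TCP orientation; "ft_force": force on the tool from outside, world axes, zero at the start; "ft_torque": the same for the moment, N m; "grip_width": finger opening in m; "gripper_force": force on a finger pad.
Only numpy, scipy, OpenCV 4.12 (cv2) and the standard library are available. Lean on these libraries where they do the work, as an engineer would, in place of code of your own. Each camera call takes 0.05 s, during which the arm holds its last target. There are 200 camera calls.

## Working session

There is one attempt and no reset: what is moved stays moved. The work goes in short steps, Python scripts to look and compute and a tool call to move; the robot and the scene stay as the last step left them, time stands still between calls to the robot, and variables do not carry over. Pictures are saved under pics/ and viewed, at most 10 in all, crops included, and the job is handed in when it is done.

Besides the shell and the picture viewer there is one more tool, called after "Emit:" in YAML: its name, and indented under it one key for each argument. send_rows: Moves the arm, as the interface text tells. Its arguments: {"type":"object","properties":{"motion":{"type":"array","items":{"type":"array"}},"force":{"type":"number"}},"required":["motion"]}

```bash
mkdir -p pics; ls; python3 - <<'E'
from plant import robot
import cv2
for n in("top","side"):
    im=robot.grab_frame(n); cv2.imwrite(f"pics/{n}0.png",im[:,:,::-1]); print(robot.camera_info(n))
print(robot.grip_depth,robot.state())
E
```

```text
pics
{'fx': 426.35587084195834, 'fy': 426.35587084195834, 'cx': 281.1023485081488, 'cy': 210.5991256135186, 'k1': -0.1300109100809691, 'xyz': array([0.35708028, 0.02003265, 1.31743485]), 'orientation': array([[ 0.02284858, -0.98824264,  0.15117681],
       [-0.99973795, -0.02279811,  0.0020673 ],
       [ 0.00140356, -0.15118442, -0.98850458]])}
{'fx': 493.4181518912938, 'fy': 493.4181518912938, 'cx': 274.1013981670614, 'cy': 210.38488497206788, 'k1': -0.04613250197299921, 'xyz': array([-0.13383784, -0.85765244,  0.66685762]), 'orientation': array([[ 0.79310164, -0.30868332,  0.52507561],
       [-0.60897143, -0.38490212,  0.69354463],
       [-0.01198295, -0.86980743, -0.49324582]])}
0.0188 {'time': 0.1, 'joint_pos': array([ 1.08848121e+00,  4.94078126e-01,  1.34605432e+00,  3.65371434e-06,
        1.30250761e+00, -9.55397561e-02]), 'dq': array([-0.00039114, -0.00196784, -0.00201767,  0.00059426,  0.00052993,
        0.00013042]), 'effort': array([ 1.48060521e-04, -8.80236554e+01, -3.82543445e+01,  7.08746631e-02,
        4.84545075e-02,  1.48070995e-05]), 'tcp_pos': array([0.23561501, 0.57852506, 0.21342961]), 'tcp_rot': array([[-9.26129827e-01,  3.77204592e-01, -4.88940433e-04],
       [ 3.77204895e-01,  9.26129370e-01, -9.26286506e-04],
       [ 1.03422571e-04, -1.04229229e-03, -9.99999451e-01]]), 'ft_force': array([-0.57692219, -0.0942121 , -0.17194116]), 'ft_torque': array([ 0.00607998, -0.01208741,  0.01578698]), 'gripper_force': 0.0, 'grip_width': 0.09118175131798477}
```

View pics/top0.png

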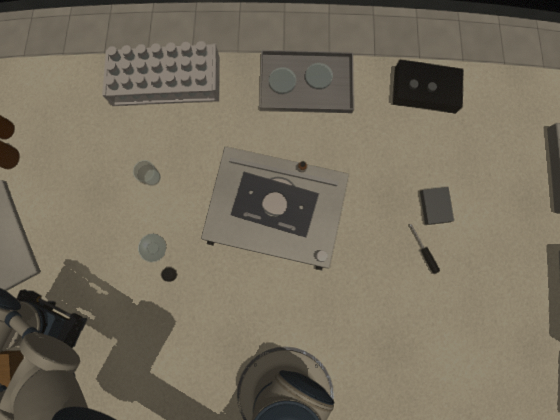

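View pics/side0.png

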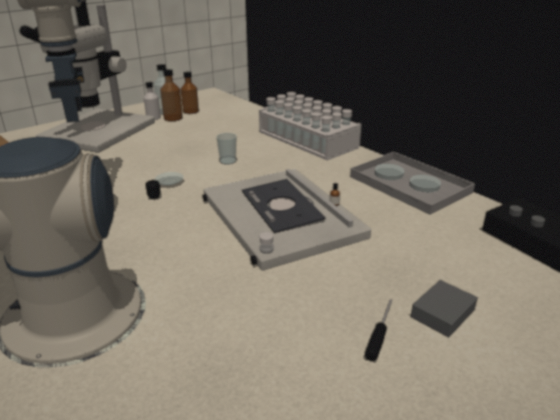

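The top view shows the base with corners near (225,148), (348,173), (330,268) and (203,240). The dark plate's corners are near (243,173), (318,190), (306,236) and (231,215), with its window near (275,204). The jar is at (321,256) and the bottle at (302,166). I'll measure these with masks next.

```bash
cat > h.py <<'E'
import numpy as np, cv2
from plant import robot
def cast(name,px,z):
    "pixels -> world points on the plane n.p=d given as z (number or (n,d))"
    c=robot.camera_info(name); K=np.array([[c['fx'],0,c['cx']],[0,c['fy'],c['cy']],[0,0,1.]])
    u=cv2.undistortPoints(np.asarray(px,float).reshape(-1,1,2),K,np.array([c['k1'],0,0,0.]))[:,0]
    r=np.c_[u,np.ones(len(u))]@c['orientation'].T; o=c['xyz']
    n,d=z if isinstance(z,tuple) else (np.array([0,0,1.]),z)
    return o+r*((d-o@n)/(r@n))[:,None]
def proj(name,P):
    c=robot.camera_info(name); q=(np.atleast_2d(P)-c['xyz'])@c['orientation']; u=q[:,:2]/q[:,2:]
    u*=1+c['k1']*(u**2).sum(1,keepdims=True); return u*[c['fx'],c['fy']]+[c['cx'],c['cy']]
def biggest(m):
    cs,_=cv2.findContours(m,cv2.RETR_EXTERNAL,cv2.CHAIN_APPROX_NONE); return max(cs,key=cv2.contourArea)[:,0]
def rect(P):
    (c,s,a)=cv2.minAreaRect((P[:,:2]*1000).astype(np.float32)); return np.array(c),np.array(s),a
E
python3 - <<'E'
from h import *
im=robot.grab_frame("top"); g=cv2.cvtColor(im,cv2.COLOR_RGB2GRAY); hsv=cv2.cvtColor(im,cv2.COLOR_RGB2HSV)
x0,y0,x1,y1=190,135,360,280
print("vals base",im[235,225],"bench",im[255,190],"plate",im[180,250],"near bench",im[280,260],im[255,300])
print(hsv[235,225],hsv[280,260])
big=cv2.resize(im[y0:y1,x0:x1],None,fx=4.7,fy=4.1*4.7/4.7,interpolation=cv2.INTER_CUBIC)
cv2.imwrite("pics/crop0.png",cv2.resize(im[y0:y1,x0:x1],None,fx=4,fy=4,interpolation=cv2.INTER_CUBIC)[:,:,::-1])
m=np.zeros_like(g); m[y0:y1,x0:x1]=(g<85)[y0:y1,x0:x1]*255
c=biggest(m); print("plate",rect(cast("top",c,.041)))
b=np.zeros_like(g); b[y0:y1,x0:x1]=((hsv[...,1]<30)&(g>80))[y0:y1,x0:x1]*255
b=cv2.morphologyEx(b,cv2.MORPH_OPEN,np.ones((3,3)))
c=biggest(b); print("base",rect(cast("top",c,.03)), cv2.boundingRect(c))
E
```

```text
vals base [127 121 107] bench [144 133 112] plate [53 50 50] near bench [146 134 112] [136 128 114]
[ 21  40 127] [ 19  59 146]
plate (array([580.05145264,  42.58668518]), array([240.6028595 , 156.64663696]), 74.8476791381836)Traceback (most recent call last):
  File "<stdin>", line 12, in <module>
  File "h.py", line 14, in biggest
    cs,_=cv2.findContours(m,cv2.RETR_EXTERNAL,cv2.CHAIN_APPROX_NONE); return max(cs,key=cv2.contourArea)[:,0]
                                                                             ~~~^^^^^^^^^^^^^^^^^^^^^^^^
ValueError: max() iterable argument is empty
```

View pics/crop0.png

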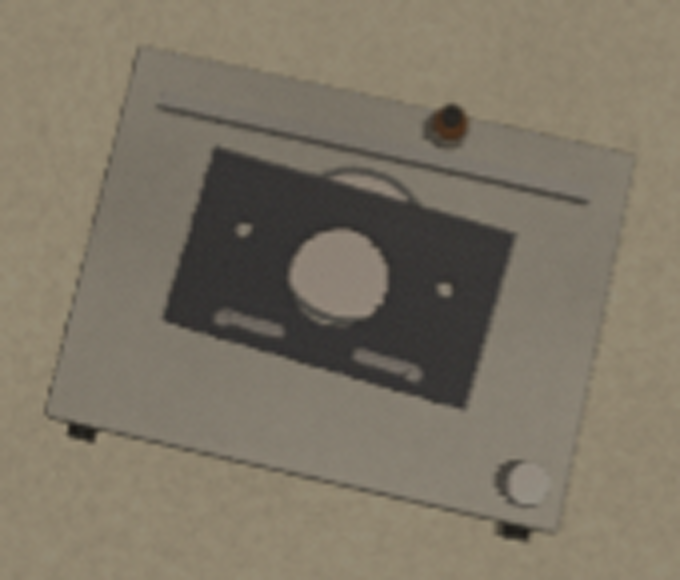

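The crop (4x, offset 190,135) shows both holes, at (243,230) and (444,289), the window at (338,275) and the stop's shaded near face running from (157,106) to (587,202). The light-glass ring shows behind the plate, so I have to strip it from the plate mask.

```bash
cat >> h.py <<'E'
def quad(P):
    "fit 4 sides of a contour (mm) by lines; returns corners, ordered, and side angles"
    c,s,a=rect(P); B=cv2.boxPoints((c.tolist(),s.tolist(),a)); Q=P[:,:2]*1000; L=[]
    for i in range(4):
        p,q=B[i],B[(i+1)%4]; l=np.linalg.norm(q-p); t=(q-p)/l; n=np.array([-t[1],t[0]])
        k=(abs((Q-p)@n)<7)&((Q-p)@t>15)&((Q-p)@t<l-15)
        v=cv2.fitLine(Q[k].astype(np.float32),cv2.DIST_HUBER,0,.01,.01).ravel(); L.append(v)
    C=[]
    for i in range(4):
        a,b=L[i-1],L[i]; t=np.linalg.solve(np.c_[a[:2],-b[:2]],b[2:]-a[2:]); C.append(a[2:]+t[0]*a[:2])
    return np.array(C),[round(float(np.degrees(np.arctan2(v[1],v[0]))%180),2) for v in L]
def plate_mask(im,roi=(190,135,360,280)):
    x0,y0,x1,y1=roi; g=cv2.cvtColor(im,cv2.COLOR_RGB2GRAY)[y0:y1,x0:x1]
    g=cv2.resize(g,None,fx=4,fy=4,interpolation=cv2.INTER_CUBIC)
    return g,cv2.morphologyEx((g<85).astype(np.uint8)*255,cv2.MORPH_OPEN,np.ones((17,17)))
def pix(c,roi=(190,135)): return (np.asarray(c,float)+.5)/4-.5+np.array(roi)
E
cat > m.py <<'E'
from h import *
np.set_printoptions(precision=1,suppress=True)
ims=[robot.grab_frame("top") for _ in range(4)]; im=np.mean(ims,0).astype(np.uint8)
g,m=plate_mask(im)
hc=biggest(m); P=cast("top",pix(hc),.041); C,A=quad(P); print("plate corners",C.tolist(),A,"ctr",C.mean(0),np.linalg.norm(C-np.roll(C,-1,0),axis=1))
f=np.zeros_like(g); cv2.drawContours(f,[hc.reshape(-1,1,2)],-1,255,-1); f=cv2.erode(f,np.ones((9,9)))
n,l,s,ce=cv2.connectedComponentsWithStats(((g>85)&(f>0)).astype(np.uint8))
for i in range(1,n):
    if s[i,4]>60: print("blob",s[i,4],ce[i],cast("top",[pix(ce[i])],.0385)[0,:2]*1000)
hs=cv2.resize(cv2.GaussianBlur(cv2.cvtColor(im,cv2.COLOR_RGB2LAB),(3,3),0)[135:280,190:360],None,fx=4,fy=4,interpolation=cv2.INTER_CUBIC)
b=hs[...,2].astype(float); thr,bm=cv2.threshold(hs[...,2],0,255,cv2.THRESH_BINARY_INV+cv2.THRESH_OTSU); print("thr",thr)
bm=cv2.morphologyEx(bm,cv2.MORPH_OPEN,np.ones((13,13))); cv2.imwrite("pics/bm.png",bm)
C,A=quad(cast("top",pix(biggest(bm)),.03)); print("base",C.tolist(),A,C.mean(0),np.linalg.norm(C-np.roll(C,-1,0),axis=1))
E
python3 m.py
```

```text
plate corners [[473.79437255859375, -52.419219970703125], [609.0252075195312, -89.5677719116211], [672.1721801757812, 141.87957763671875], [536.4688110351562, 177.4097900390625]] [164.64, 74.74, 165.33, 74.75] ctr [572.9  44.3] [140.2 239.9 140.3 238.2]
blob 143 [243.5 229.3] [608.2 117.6]
blob 6962 [339.7 274.4] [574.9  43.2]
blob 165 [444.4 289.3] [565.2 -36.6]
blob 108 [320.9 319.6] [539.8  56.5]
thr 137.0
base [[374.09539794921875, -120.65225219726562], [674.3263549804688, -182.17843627929688], [753.673828125, 205.0664825439453], [452.8361511230469, 266.59210205078125]] [168.42, 78.42, 168.44, 78.51] [563.7  42.2] [306.5 395.3 307.1 395.2]
```

```bash
cat > r.py <<'E'
from h import *
np.set_printoptions(precision=1,suppress=True)
im=np.mean([robot.grab_frame("top") for _ in range(4)],0).astype(np.uint8)
g,m=plate_mask(im)
bh=cv2.morphologyEx(g,cv2.MORPH_BLACKHAT,np.ones((21,21)))
# stop line: darkest row per column near the straight line seen
cols=np.arange(165,580,2); pts=[]
for x in cols:
    y=106+(x-157)*96/430; r=np.arange(int(y)-7,int(y)+8); w=bh[r,x].astype(float)
    if w.max()>15 and not 400<x<480: pts.append((x,(w*r).sum()/w.sum()))
pts=np.array(pts)
v0=cv2.fitLine(pts.astype(np.float32),cv2.DIST_HUBER,0,.01,.01).ravel()
for z in(.030,.039,.048):
    P=cast("top",pix(pts),z)*1000; v=cv2.fitLine(P[:,:2].astype(np.float32),cv2.DIST_HUBER,0,.01,.01).ravel()
    print(z,"yaw",np.degrees(np.arctan2(v[1],v[0]))%180-90,"pt",v[2:])
row=bh[:, :]; mm=bh>15
ends=[x for x in range(130,620) if bh[max(0,int(106+(x-157)*96/430)-3):int(106+(x-157)*96/430)+4,x].max()>15]
e=np.array([[x,106+(x-157)*96/430] for x in (ends[0],ends[-1])]); E=cast("top",pix(e),.039)*1000; print("ends",e,E,E.mean(0),np.linalg.norm(E[0]-E[1]))
# ring arc beyond plate
ring=[]
for a in np.arange(-75,-15,1):pass
cs=[]
for x in range(325,412,2):
    ys=np.arange(155,205); y=ys[np.argmax(bh[155:205,x]*(cv2.dilate(m,np.ones((9,9)))[155:205,x]==0))]; cs.append((x,y,bh[y,x]))
cs=np.array(cs); R=cast("top",pix(cs[:,:2]),.03)[:,:2]*1000
from scipy.optimize import least_squares
for rr in(62,61,60,59):
    s=least_squares(lambda c:np.hypot(*(R-c).T)-rr,[595,35],loss='soft_l1'); print("ring",rr,s.x,s.cost)
E
python3 r.py
```

```text
0.03 yaw -11.584 pt [674.   33.6]
0.039 yaw -11.584 pt [671.8  33.5]
0.048 yaw -11.584 pt [669.6  33.4]
ends [[155.  105.6]
 [589.  202.4]] [[ 704.3  189.7   39. ]
 [ 635.3 -146.7   39. ]] [669.8  21.5  39. ] 343.3338665297753
ring 62 [605.3  10.3] 170.46046445194727
ring 61 [606.4  10.5] 171.42248956738928
ring 60 [607.4  10.7] 172.41825059195614
ring 59 [608.5  10.8] 173.44945852240593
```

Emit:
send_rows:
  motion:
    - [[-29.8, -27.5, 0], [0, 0, 0], 1]
    - [[-29.8, -27.5, 0], [0, 0, 0], 1]
    - [[-29.8, -27.5, 0], [0, 0, 0], 1]
    - [[-29.8, -27.5, 0], [0, 0, 0], 1]
    - [[-29.8, -27.5, 0], [0, 0, 0], 1]
    - [[-29.8, -27.5, 0], [0, 0, 0], 1]
    - [[-29.8, -27.5, 0], [0, 0, 0], 1]
    - [[-29.8, -27.5, 0], [0, 0, 0], 1]
    - [[-29.8, -27.5, 0], [0, 0, 0], 1]
    - [[-29.8, -27.5, 0], [0, 0, 0], 1]

```text
time: 1.38
tcp_pos: [0.4085, 0.2099, 0.2142]
tcp_rot: [[-0.926, 0.377, 0.001], [0.377, 0.926, 0.0], [-0.0, 0.0, -1.0]]
ft_force: [1.3, -0.8, 0.3]
grip_width: 0.0909
gripper_force: 0.0
```

Emit:
send_rows:
  motion:
    - [[-29.8, -27.5, 0], [0, 0, 0], 1]
    - [[-29.8, -27.5, 0], [0, 0, 0], 1]
    - [[-29.8, -27.5, 0], [0, 0, 0], 1]
    - [[-29.8, -27.5, 0], [0, 0, 0], 1]
    - [[0, 0, 30], [0, 0, -0.88], 1]
    - [[0, 0, 30], [0, 0, -0.88], 1]
    - [[0, 0, 0], [0, 0, 0], 1]
    - [[0, 0, 0], [0, 0, 0], 1]

```text
time: 2.05
tcp_pos: [0.476, 0.0649, 0.1536]
tcp_rot: [[-0.979, 0.204, -0.003], [0.204, 0.979, -0.0], [0.003, -0.001, -1.0]]
ft_force: [0.5, 0.3, 0.5]
grip_width: 0.0909
gripper_force: 0.0
```

```bash
cat >> h.py <<'E'
SEAT=np.array([.5995,.0353,.03]); YB=np.radians(-11.57)
def toolmove(bx,by,z):
    "mm in the tool frame to reach base coords (relative to seat) and height z in mm"
    s=robot.state(); c,n=np.cos(YB),np.sin(YB); g=SEAT*1000+[bx*c-by*n,bx*n+by*c,0]; g[2]=z
    R=s['tcp_rot']; d=g-s['tcp_pos']*1000; y=np.arctan2(-R[0,1],R[1,1])
    b=(s['tcp_pos']-SEAT)*1000
    print("t",s['time'],"tcp base",b[0]*c+b[1]*n,-b[0]*n+b[1]*c,"z",s['tcp_pos'][2]*1000,"move",R.T@d,"turn units",-np.degrees(YB-y)/6,"F",s['ft_force'],"w",s['grip_width'])
E
python3 -c "
from h import *
np.set_printoptions(precision=2,suppress=True)
toolmove(-126,4,34)"
```

```text
t 2.05 tcp base -126.87879454340832 4.188403072104677 z 153.55237499663477 move [ -1.23  -0.11 119.55] turn units -0.033519487211576555 F [0.48 0.25 0.46] w 0.09085096271257372
```

Emit:
send_rows:
  motion:
    - [[-1, 0, 30], [0, 0, -0.03], 1]
    - [[0, 0, 30], [0, 0, 0], 1]
    - [[0, 0, 30], [0, 0, 0], 1]
    - [[0, 0, 15], [0, 0, 0], 1]
    - [[0, 0, 8], [0, 0, 0], 1]
    - [[0, 0, 6.5], [0, 0, 0], 1]
    - [[0, 0, 0], [0, 0, 0], 1]
    - [[0, 0, 0], [0, 0, 0], 1]

```text
time: 2.72
tcp_pos: [0.4787, 0.0649, 0.0355]
tcp_rot: [[-0.98, 0.198, 0.002], [0.198, 0.98, 0.0], [-0.001, 0.0, -1.0]]
ft_force: [0.3, -0.5, -0.5]
grip_width: 0.0912
gripper_force: 0.0
```

```bash
python3 - <<'E'
from h import *
np.set_printoptions(precision=2,suppress=True)
toolmove(-85,4,34)
a=robot.grab_frame("side")[140:280,180:390]; cv2.imwrite("pics/s1.png",cv2.resize(a,None,fx=3.8,fy=3.8,interpolation=cv2.INTER_CUBIC)[:,:,::-1])
E
```

```text
t 2.7167 tcp base -124.29502897885814 4.783129307471796 z 35.496033124552405 move [-39.29  -0.87   1.55] turn units 0.020223807925416466 F [ 0.29 -0.47 -0.5 ] w 0.09116649752468411
```

View pics/s1.png

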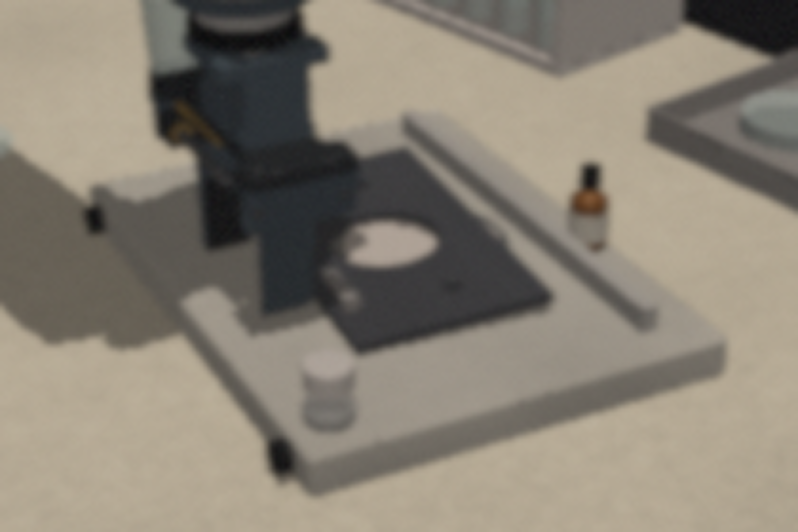

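The side crop shows both fingertips standing on the base just behind the plate's near edge (about 260,300 in the crop), well clear of the jar at (330,390). Now I'll push forward in small rows.

Emit:
send_rows:
  motion:
    - [[-2, 0, 1.5], [0, 0, 0], 1]
    - [[-2.5, 0, 0], [0, 0, 0], 1]
    - [[-2.5, 0, 0], [0, 0, 0], 1]
    - [[-2.5, 0, 0], [0, 0, 0], 1]
    - [[-2.5, 0, 0], [0, 0, 0], 1]
    - [[-2.5, 0, 0], [0, 0, 0], 1]
    - [[-2.5, 0, 0], [0, 0, 0], 1]
    - [[-2.5, 0, 0], [0, 0, 0], 1]

```text
time: 3.43
tcp_pos: [0.4962, 0.0608, 0.0329]
tcp_rot: [[-0.98, 0.198, -0.002], [0.198, 0.98, 0.0], [0.002, -0.0, -1.0]]
ft_force: [-6.6, -0.2, 5.0]
grip_width: 0.0907
gripper_force: 2.9
```

Emit:
send_rows:
  motion:
    - [[-2.5, 0, 0], [0, 0, 0], 1]
    - [[-2.5, 0, 0], [0, 0, 0], 1]
    - [[-2, 0, 0], [0, 0, 0], 1]
    - [[0, 0, 0], [0, 0, 0], 1]

```text
time: 3.77
tcp_pos: [0.5033, 0.0593, 0.0329]
tcp_rot: [[-0.98, 0.198, -0.002], [0.198, 0.98, -0.0], [0.002, -0.0, -1.0]]
ft_force: [-4.3, -1.2, 3.6]
grip_width: 0.0914
gripper_force: 2.3
```

```bash
python3 -c "
from h import *
np.set_printoptions(precision=2,suppress=True)
toolmove(-85,4,34)"
```

```text
t 3.7667 tcp base -99.02934008805826 4.227524278395311 z 32.89637692888674 move [-14.03  -0.26  -1.13] turn units 0.020832533695729172 F [-4.35 -1.22  3.63] w 0.09143530895164036
```

Emit:
send_rows:
  motion:
    - [[-2, 0, 0], [0, 0, 0], 1]
    - [[-2, 0, 0], [0, 0, 0], 1]
    - [[-2, 0, 0], [0, 0, 0], 1]
    - [[-2, 0, 0], [0, 0, 0], 1]
    - [[-1.5, 0, 0], [0, 0, 0], 1]
    - [[-1, 0, 0], [0, 0, 0], 1]
    - [[0, 0, 0], [0, 0, 0], 1]

```text
time: 4.35
tcp_pos: [0.5135, 0.0573, 0.0328]
tcp_rot: [[-0.98, 0.198, -0.002], [0.198, 0.98, 0.0], [0.002, -0.0, -1.0]]
ft_force: [-4.5, 0.5, 2.0]
grip_width: 0.0912
gripper_force: 2.3
```

```bash
python3 -c "
from h import *
np.set_printoptions(precision=2,suppress=True)
toolmove(-85,4,34)"
```

```text
t 4.35 tcp base -88.64185569413924 4.343779084307933 z 32.82552613851771 move [-3.64 -0.35 -1.18] turn units 0.023305080942232898 F [-4.52  0.45  2.05] w 0.09117016811956091
```

Now 1 mm steps, watching the force as the plate nears the stop.

Emit:
send_rows:
  motion:
    - [[-1, 0, 0], [0, 0, 0], 1]
    - [[-1, 0, 0], [0, 0, 0], 1]
    - [[0, 0, 0], [0, 0, 0], 1]

```text
time: 4.6
tcp_pos: [0.5157, 0.057, 0.0328]
tcp_rot: [[-0.98, 0.198, -0.001], [0.198, 0.98, 0.0], [0.001, -0.0, -1.0]]
ft_force: [-4.4, 0.7, 1.4]
grip_width: 0.0912
gripper_force: 2.4
```

Emit:
send_rows:
  motion:
    - [[-0.7, 0, 0], [0, 0, 0], 1]
    - [[-0.7, 0, 0], [0, 0, 0], 1]
    - [[0, 0, 0], [0, 0, 0], 1]

```text
time: 4.85
tcp_pos: [0.516, 0.0569, 0.0327]
tcp_rot: [[-0.98, 0.198, -0.003], [0.198, 0.98, 0.0], [0.003, -0.0, -1.0]]
ft_force: [-9.6, 2.8, 6.6]
grip_width: 0.0917
gripper_force: 4.9
```

```bash
python3 - <<'E'
from h import *
np.set_printoptions(precision=2,suppress=True)
toolmove(-85,4,34)
a=robot.grab_frame("side")[140:280,180:390]; cv2.imwrite("pics/s2.png",cv2.resize(a,None,fx=3.8,fy=3.8,interpolation=cv2.INTER_CUBIC)[:,:,::-1])
E
```

```text
t 4.85 tcp base -86.14401529903724 4.375501579438517 z 32.72833204832689 move [-1.14 -0.38 -1.27] turn units 0.02334542464908572 F [-9.6   2.78  6.64] w 0.09170844310057308
```

View pics/s2.png

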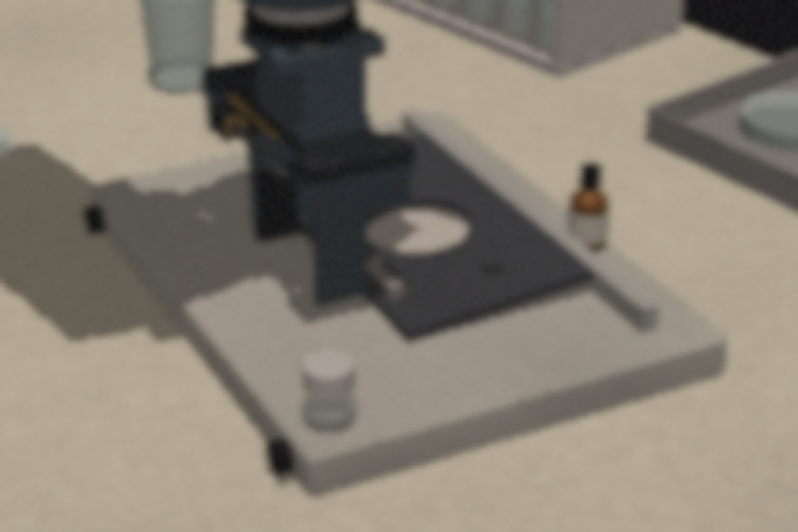

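The plate is against the stop: the force rose from 4.5 to 10 N with almost no motion. I'll give it the firm squaring shove, then back off and look.

Emit:
send_rows:
  motion:
    - [[-0.6, 0, 0], [0, 0, 0], 1]
    - [[-0.6, 0, 0], [0, 0, 0], 1]
    - [[0, 0, 0], [0, 0, 0], 1]

```text
time: 5.15
tcp_pos: [0.5161, 0.0568, 0.0327]
tcp_rot: [[-0.98, 0.198, -0.005], [0.198, 0.98, 0.0], [0.005, -0.001, -1.0]]
ft_force: [-14.5, 4.9, 10.6]
grip_width: 0.0917
gripper_force: 7.4
```

Emit:
send_rows:
  motion:
    - [[-0.5, 0, 0], [0, 0, 0], 1]
    - [[0, 0, 0], [0, 0, 0], 1]

```text
time: 5.32
tcp_pos: [0.5162, 0.0568, 0.0326]
tcp_rot: [[-0.98, 0.198, -0.005], [0.198, 0.98, 0.001], [0.005, -0.001, -1.0]]
ft_force: [-16.4, 5.0, 12.5]
grip_width: 0.0912
gripper_force: 8.4
```

Emit:
send_rows:
  motion:
    - [[5, 0, 0], [0, 0, 0], 1]
    - [[15, 0, 0], [0, 0, 0], 1]
    - [[15, 0, -15], [0, 0, 0], 0]
    - [[35, 0, -20], [0, 0, 0], 0]
    - [[35, 0, -20], [0, 0, 0], 0]
    - [[30, 0, 0], [0, 0, 0], 0]
    - [[0, 0, 0], [0, 0, 0], 0]
    - [[0, 0, 0], [0, 0, 0], 0]

```text
time: 5.98
tcp_pos: [0.3864, 0.0833, 0.0884]
tcp_rot: [[-0.98, 0.197, 0.001], [0.197, 0.98, 0.0], [-0.001, 0.0, -1.0]]
ft_force: [0.4, 0.4, -0.2]
grip_width: 0.0538
gripper_force: 0.0
```

```bash
python3 - <<'E'
from h import *
np.set_printoptions(precision=2,suppress=True)
toolmove(0,0,80)
im=robot.grab_frame("top"); cv2.imwrite("pics/t2.png",cv2.resize(im[135:280,190:360],None,fx=4,fy=4,interpolation=cv2.INTER_CUBIC)[:,:,::-1])
E
python3 m.py
```

```text
t 5.9833 tcp base -218.37199589213753 4.321144086817135 z 88.43879989237104 move [-218.35   -5.06    8.72] turn units 0.03225384714475766 F [ 0.41  0.43 -0.21] w 0.053835009551210344
plate corners [[509.4202880859375, -59.76593780517578], [647.217529296875, -87.90614318847656], [695.2622680664062, 146.954833984375], [556.2391357421875, 172.91171264648438]] [168.46, 78.44, 169.42, 78.62] ctr [602.  43.] [140.6 239.7 141.4 237.3]
blob 7609 [340.5 240.7] [601.   43.2]
blob 173 [243.1 198.7] [632.  118.7]
blob 188 [447.1 243.5] [600.7 -38.2]
thr 134.0
base [[508.8797607421875, -61.934791564941406], [656.84716796875, -92.31260681152344], [705.6458129882812, 147.74099731445312], [556.6593017578125, 176.04977416992188]] [168.4, 78.51, 169.24, 78.65] [607.   42.4] [151.1 245.  151.7 242.7]
```

View pics/t2.png

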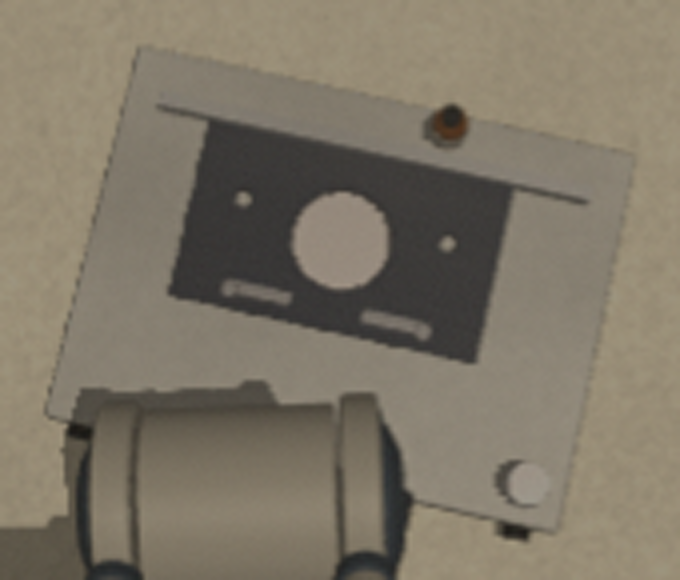

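The top crop shows the plate squared against the stop, window at (340,240) and holes at (243,199) and (447,243). Its centre is about 8 mm left of the seat and 1 mm forward of it, which is the stop gap. Next I'll put the shut fingers in the window and push right.

Emit:
send_rows:
  motion:
    - [[-31.3, -0.3, 0], [0, 0, 0], 0]
    - [[-31.3, -0.3, 0], [0, 0, 0], 0]
    - [[-31.3, -0.3, 0], [0, 0, 0], 0]
    - [[-31.3, -0.3, 0], [0, 0, 0], 0]
    - [[-31.3, -0.3, 0], [0, 0, 0], 0]
    - [[-31.3, -0.3, 0], [0, 0, 0], 0]
    - [[-31.3, -0.3, 0], [0, 0, 0], 0]
    - [[0, 0, 0], [0, 0, 0], 0]
    - [[0, 0, 0], [0, 0, 0], 0]

```text
time: 6.98
tcp_pos: [0.6028, 0.037, 0.0871]
tcp_rot: [[-0.98, 0.199, 0.0], [0.199, 0.98, -0.0], [-0.0, 0.0, -1.0]]
ft_force: [-0.5, -0.0, -0.3]
grip_width: 0.0008
gripper_force: 0.0
```

```bash
python3 -c "
from h import *
np.set_printoptions(precision=2,suppress=True)
toolmove(0.9,3,33.5)"
```

```text
t 6.9833 tcp base 2.90850583390373 2.2850619643777432 z 87.12381986675975 move [ 2.03  0.72 53.62] turn units 0.015755264614896958 F [-0.46 -0.04 -0.34] w 0.0007987568595042385
```

Emit:
send_rows:
  motion:
    - [[2, 0, 15], [0, 0, 0], 0]
    - [[0, 0, 15], [0, 0, 0], 0]
    - [[0, 0, 12], [0, 0, 0], 0]
    - [[0, 0, 7], [0, 0, 0], 0]
    - [[0, 0, 4], [0, 0, 0], 0]
    - [[0, 0, 0], [0, 0, 0], 0]

```text
time: 7.48
tcp_pos: [0.5987, 0.0381, 0.0342]
tcp_rot: [[-0.98, 0.198, -0.001], [0.198, 0.98, 0.0], [0.001, -0.0, -1.0]]
ft_force: [-0.9, -0.7, -0.3]
grip_width: 0.0006
gripper_force: 0.0
```

Emit:
send_rows:
  motion:
    - [[0, -3, 0], [0, 0, 0], 0]
    - [[0, -3, 0], [0, 0, 0], 0]
    - [[0, -3, 0], [0, 0, 0], 0]
    - [[0, -2, 0], [0, 0, 0], 0]
    - [[0, 0, 0], [0, 0, 0], 0]

```text
time: 7.9
tcp_pos: [0.5971, 0.0267, 0.0353]
tcp_rot: [[-0.98, 0.199, 0.001], [0.199, 0.98, -0.0], [-0.001, 0.0, -1.0]]
ft_force: [0.8, -0.3, 0.3]
grip_width: 0.0002
gripper_force: 0.0
```

```bash
python3 -c "
from h import *
np.set_printoptions(precision=2,suppress=True)
toolmove(0.9,-21,33.5)"
```

```text
t 7.9 tcp base -0.589288256331808 -8.921394728864623 z 35.292687304810165 move [ -1.46 -12.08   1.79] turn units 0.019991353165930932 F [ 0.8  -0.35  0.33] w 0.0002465843566841798
```

No contact yet. I'll correct x and z and continue in small steps.

Emit:
send_rows:
  motion:
    - [[-1, -1.5, 1.5], [0, 0, 0], 0]
    - [[0, -1.5, 0], [0, 0, 0], 0]
    - [[0, -1, 0], [0, 0, 0], 0]
    - [[0, 0, 0], [0, 0, 0], 0]

```text
time: 8.23
tcp_pos: [0.5972, 0.023, 0.0334]
tcp_rot: [[-0.98, 0.198, -0.0], [0.198, 0.98, -0.0], [0.0, -0.0, -1.0]]
ft_force: [-0.5, 0.8, -0.5]
grip_width: 0.0005
gripper_force: 0.0
```

Emit:
send_rows:
  motion:
    - [[0, -1, 0], [0, 0, 0], 0]
    - [[0, -1, 0], [0, 0, 0], 0]
    - [[0, -1, 0], [0, 0, 0], 0]
    - [[0, 0, 0], [0, 0, 0], 0]

```text
time: 8.57
tcp_pos: [0.5966, 0.0201, 0.0334]
tcp_rot: [[-0.98, 0.198, -0.0], [0.198, 0.98, 0.0], [0.0, -0.0, -1.0]]
ft_force: [-0.0, 0.0, -0.3]
grip_width: 0.0004
gripper_force: 0.0
```

```bash
python3 -c "
from h import *
np.set_printoptions(precision=2,suppress=True)
toolmove(0.9,-21,33.5)"
```

```text
t 8.5667 tcp base 0.19700714516233386 -15.502544594163266 z 33.42703209074817 move [-0.69 -5.5  -0.07] turn units 0.024325680229455984 F [-0.02  0.02 -0.31] w 0.00035369116115182924
```

Emit:
send_rows:
  motion:
    - [[-0.5, -1, 0], [0, 0, 0], 0]
    - [[0, -1, 0], [0, 0, 0], 0]
    - [[0, -1, 0], [0, 0, 0], 0]
    - [[0, 0, 0], [0, 0, 0], 0]

```text
time: 8.9
tcp_pos: [0.5965, 0.0172, 0.0334]
tcp_rot: [[-0.98, 0.198, -0.0], [0.198, 0.98, 0.0], [0.0, 0.0, -1.0]]
ft_force: [0.7, 2.8, 0.2]
grip_width: 0.0005
gripper_force: 1.5
```

Emit:
send_rows:
  motion:
    - [[0, -1, 0], [0, 0, 0], 0]
    - [[0, -1, 0], [0, 0, 0], 0]
    - [[0, -1, 0], [0, 0, 0], 0]
    - [[0, 0, 0], [0, 0, 0], 0]

```text
time: 9.23
tcp_pos: [0.5959, 0.0137, 0.0334]
tcp_rot: [[-0.98, 0.198, -0.0], [0.198, 0.98, -0.0], [-0.0, -0.0, -1.0]]
ft_force: [0.5, 0.1, 0.2]
grip_width: 0.0003
gripper_force: 0.0
```

Emit:
send_rows:
  motion:
    - [[0, -1, 0], [0, 0, 0], 0]
    - [[0, -0.5, 0], [0, 0, 0], 0]
    - [[0, 0, 0], [0, 0, 0], 0]

```text
time: 9.48
tcp_pos: [0.5956, 0.0126, 0.0334]
tcp_rot: [[-0.98, 0.198, 0.0], [0.198, 0.98, -0.0], [-0.0, -0.0, -1.0]]
ft_force: [0.8, -0.1, -0.2]
grip_width: 0.0003
gripper_force: 0.0
```

```bash
python3 - <<'E'
from h import *
np.set_printoptions(precision=2,suppress=True)
toolmove(0.9,-25,33.5)
a=robot.grab_frame("side")[150:260,200:380]; b=robot.grab_frame("top")[135:280,190:360]
f=lambda a,s:cv2.resize(a,s,interpolation=cv2.INTER_CUBIC)
cv2.imwrite("pics/s3.png",np.hstack([f(a,(450,275)),f(b,(322,275))])[:,:,::-1])
E
```

```text
t 9.4833 tcp base 0.7843619999157938 -23.05976305914542 z 33.43202125587852 move [-0.11 -1.94 -0.07] turn units 0.023799914152688683 F [ 0.84 -0.14 -0.17] w 0.00028399112467983556
```

View pics/s3.png

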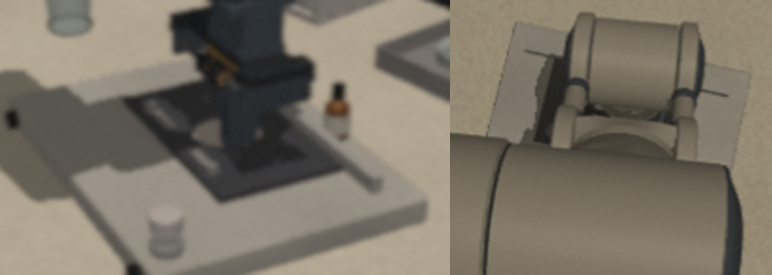

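The side crop shows the fingers in the window with the plate near the stop. It's too coarse to tell whether the plate has dropped, so I'll go on gently and watch the force.

Emit:
send_rows:
  motion:
    - [[0, -1, 0], [0, 0, 0], 0]
    - [[0, -1, 0], [0, 0, 0], 0]
    - [[0, 0, 0], [0, 0, 0], 0]

```text
time: 9.83
tcp_pos: [0.5953, 0.0108, 0.0334]
tcp_rot: [[-0.98, 0.198, 0.0], [0.198, 0.98, 0.0], [-0.0, 0.0, -1.0]]
ft_force: [1.7, 2.1, -0.2]
grip_width: 0.0003
gripper_force: 1.0
```

Emit:
send_rows:
  motion:
    - [[0, -1, 0], [0, 0, 0], 0]
    - [[0, 0, 0], [0, 0, 0], 0]

```text
time: 10.0
tcp_pos: [0.5951, 0.0099, 0.0335]
tcp_rot: [[-0.98, 0.198, 0.0], [0.198, 0.98, 0.0], [-0.0, 0.0, -1.0]]
ft_force: [0.8, 3.9, -0.5]
grip_width: 0.0005
gripper_force: 1.4
```

Emit:
send_rows:
  motion:
    - [[0, -1, 0], [0, 0, 0], 0]
    - [[0, 0, 0], [0, 0, 0], 0]

```text
time: 10.17
tcp_pos: [0.5949, 0.0088, 0.0334]
tcp_rot: [[-0.98, 0.198, 0.0], [0.198, 0.98, 0.0], [-0.0, 0.0, -1.0]]
ft_force: [-0.3, 4.6, -0.5]
grip_width: 0.0001
gripper_force: 1.5
```

Emit:
send_rows:
  motion:
    - [[0, -0.7, 0], [0, 0, 0], 0]
    - [[0, 0, 0], [0, 0, 0], 0]

```text
time: 10.33
tcp_pos: [0.5948, 0.0083, 0.0334]
tcp_rot: [[-0.98, 0.198, 0.0], [0.198, 0.98, 0.0], [-0.0, 0.0, -1.0]]
ft_force: [0.5, 5.6, 0.3]
grip_width: 0.0004
gripper_force: 2.5
```

Emit:
send_rows:
  motion:
    - [[0, -0.7, 0], [0, 0, 0], 0]
    - [[0, 0, 0], [0, 0, 0], 0]

```text
time: 10.5
tcp_pos: [0.5947, 0.008, 0.0334]
tcp_rot: [[-0.98, 0.198, 0.0], [0.198, 0.98, 0.001], [-0.0, 0.001, -1.0]]
ft_force: [1.5, 9.8, 1.4]
grip_width: 0.0003
gripper_force: 3.8
```

The force is rising (9.8 N), so the holes are meeting the pins. I'll back off and look.

Emit:
send_rows:
  motion:
    - [[0, 5, 0], [0, 0, 0], 0]
    - [[0, 10, 0], [0, 0, 0], 0]
    - [[0, 0, -20], [0, 0, 0], 0]
    - [[0, 0, -35], [0, 0, 0], 0]
    - [[38, 0, 0], [0, 0, 0], 0]
    - [[38, 0, 0], [0, 0, 0], 0]
    - [[38, 0, 0], [0, 0, 0], 0]
    - [[38, 0, 0], [0, 0, 0], 0]
    - [[38, 0, 0], [0, 0, 0], 0]
    - [[30, 0, 0], [0, 0, 0], 0]

```text
time: 11.33
tcp_pos: [0.3788, 0.0663, 0.0885]
tcp_rot: [[-0.98, 0.198, -0.001], [0.198, 0.98, -0.0], [0.001, -0.001, -1.0]]
ft_force: [0.9, 0.2, -0.1]
grip_width: 0.0001
gripper_force: 0.0
```

```bash
python3 m.py | head -6;  python3 - <<'E'
from h import *
a=robot.grab_frame("side")[150:260,200:380]; b=robot.grab_frame("top")[135:280,190:360]
f=lambda a,s:cv2.resize(a,s,interpolation=cv2.INTER_CUBIC)
cv2.imwrite("pics/s4.png",np.hstack([f(a,(450,275)),f(b,(322,275))])[:,:,::-1])
E
```

```text
plate corners [[505.8841857910156, -67.89659118652344], [645.0277709960938, -97.54840087890625], [692.848876953125, 134.95816040039062], [554.7050170898438, 164.83013916015625]] [167.97, 78.38, 167.8, 78.15] ctr [599.6  33.6] [142.3 237.4 141.3 237.8]
blob 79 [257.2 201.4] [630.2 107.9]
blob 7612 [353. 245.] [597.9  33.6]
blob 100 [460.9 249.3] [596.5 -48.8]
thr 135.0
base [[553.9254150390625, 168.19451904296875], [645.2365112304688, -174.45989990234375], [721.0426025390625, 200.6639404296875], [526.3947143554688, 35.58073425292969]] [104.92, 78.58, 40.3, 78.27] [611.6  57.5] [354.6 382.7 255.2 135.4]
```

View pics/s4.png

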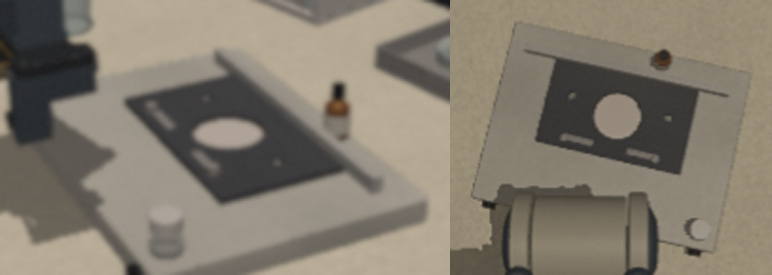

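The top crop shows the plate 1–2 mm from the seat estimate and square, and the bright patches in the holes have halved, which fits pins standing in them. I'll check that it's flat by casting its side-view outline onto the seated top plane.

```bash
python3 - <<'E'
from h import *
np.set_printoptions(precision=1,suppress=True)
ori={}
for n,roi,t in(("top",(190,135,360,280),85),("side",(225,150,360,250),80)):
    im=np.mean([robot.grab_frame(n) for _ in range(3)],0).astype(np.uint8)
    x0,y0,x1,y1=roi; g=cv2.resize(cv2.cvtColor(im,cv2.COLOR_RGB2GRAY)[y0:y1,x0:x1],None,fx=4,fy=4,interpolation=cv2.INTER_CUBIC)
    m=cv2.morphologyEx((g<t).astype(np.uint8)*255,cv2.MORPH_OPEN,np.ones((15,15)))
    c=biggest(m); C,A=quad(cast(n,pix(c,roi[:2]),.038)); C=C[np.argsort(C[:,0])]
    print(n,C.tolist(),A)
    f=np.zeros_like(g); cv2.drawContours(f,[c.reshape(-1,1,2)],-1,255,-1); f=cv2.erode(f,np.ones((7,7)))
    k,l,s,ce=cv2.connectedComponentsWithStats(((g>t)&(f>0)).astype(np.uint8))
    for i in range(1,k):
        if s[i,4]>25: print(" blob",s[i,4],cast(n,[pix(ce[i],roi[:2])],.038)[0,:2]*1000)
E
```

```text
top [[505.9291076660156, -68.0132064819336], [554.8486938476562, 165.21263122558594], [645.7164916992188, -97.79969024658203], [693.5952758789062, 135.25331115722656]] [167.97, 78.39, 167.82, 78.15]
 blob 79 [630.3 107.8]
 blob 7623 [597.9  33.6]
 blob 102 [596.5 -48.8]
 blob 777 [558.7  98. ]
side [[502.3964538574219, -73.83932495117188], [550.1995849609375, 162.59881591796875], [642.8060302734375, -103.02359008789062], [694.0891723632812, 131.81619262695312]] [168.26, 77.68, 167.92, 78.57]
 blob 32 [594.  -48.6]
```

The left and right plate edges stay parallel in the side cast, so neither far corner is raised. One enlarged look against the start picture will confirm it.

```bash
python3 - <<'E'
from h import *
f=lambda a:cv2.resize(a,(800,298),interpolation=cv2.INTER_CUBIC)
s=lambda i:np.clip(i.astype(float)*1.7,0,255).astype(np.uint8)
n=np.mean([robot.grab_frame("side") for _ in range(4)],0).astype(np.uint8)[:,:,::-1]
cv2.imwrite("pics/cmp.png",s(np.vstack([f(cv2.imread("pics/side0.png")[172:231,218:376]),f(n[172:231,218:376])])))
E
```

View pics/cmp.png

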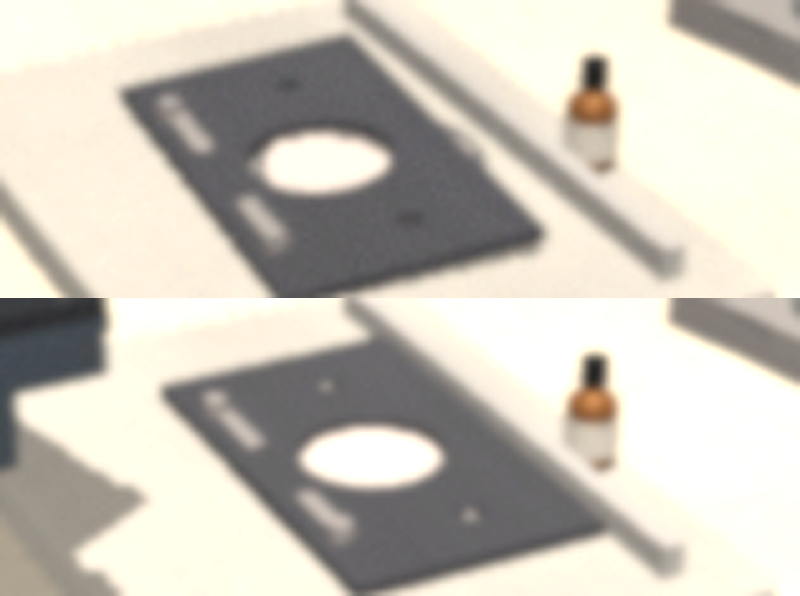

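Below the start view, the lower panel shows a bright pin tip in each hole (325,385 and 470,515). The plate's edge lies on the base right up to the stop, and the bottle hasn't moved. It is seated and the arm is clear.

```bash
python3 -c "
from plant import robot
print(robot.finish_job())"
```

```text
the job is handed in; nothing more can be done
None
```

I pushed the plate to the stop and then sideways, and in the last pictures both holes sit over the pins and it lies flat. Measured forces stayed around 21 N at most, and the job was handed in at about 12 s with the arm clear; no verdict came back.

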